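Index the bench magnifier over the bangle

TASK

Bring the bench magnifier from over the stone dish to over the pink bangle beside it: hook a fingertip under its red pull ring, lift the spring pin out of the index plate, swing the arm just one hole so that the lens comes over the bangle, and let the pin drop fully home in that hole. Don't swing past that hole or away from the bangle, don't wrench the ring, keep off the lens, and leave the other things on the bench where they are.

Things in the scene. Friction and masses are not known exactly. Their poses are not given: they have to be found in the camera images.
- stand: Fixed foot and column of the bench magnifier: blue foot 140 mm across, column 28 mm thick. Origin: centre of the foot's underside, on the bench top; its z axis is the arm's vertical pivot. Its -x axis points to the robot's side (within 0.35 rad of world -x). At the start the arm lies along its x axis: lens on the +x side, tail with pin and pull ring on the -x side
- plate_top (a point): Centre of the index plate's top face, on the pivot, 126 mm above the bench. The plate is a fixed aluminium disc 216 mm across and 8 mm thick with twelve brass-bushed holes 9.6 mm wide, 30 degrees (0.524 rad) apart on a circle of 90 mm radius
- swing (a joint): Swing of the arm about the pivot, rad, positive anticlockwise from above; 0 at the start, holes at multiples of 0.524, stops at +-1.15. A rigid level steel bar 24 mm wide: the tail with the ring moves to the opposite side from the lens. Light friction (about 1 N at the ring), stays where left; with the pin home it is locked but for some 0.01 rad of play
- hub_top (a point): Top of the nut on the arm's hub, on the pivot, 157 mm above the bench; the hub is 48 mm across, the arm bar's top 142 mm above the bench
- pin (a joint): Lift of the spring index pin, m, straight up: 0 fully home in a hole, 0.007 when its nose just clears the plate or rides on it between holes, 0.016 at its upper stop. The spring pushes it down with 4 N at 0, 8 N at 0.016. It drops by itself into a hole from up to about 3 mm off centre
- barrel_top (a point): Top of the plunger barrel on the arm's tail, 160 mm above the bench and 90 mm from the pivot. The barrel is 18 mm thick (23 mm at its foot), the pin in it 8 mm; the barrel carries any side load on the ring, so pulling the ring sideways swings the arm
- pull_ring: Red pull ring fixed on top of the pin, round wire 5 mm thick, 40 mm inside diameter. Origin: the ring's centre, at the start 186 mm above the bench, 44 mm above the arm, 77 mm from the pivot. x axis: level, along the arm towards the pivot; z: up. It stands across the arm, its top leaning 35 degrees towards the pivot; a finger slanting down towards the pivot passes through
- ring_top (a point): Middle of the wire at the ring's highest point, 22.5 mm from the ring's centre; a fingertip inside the ring lifts the pin by this rim
- lens: Magnifier lens: glass 80 mm across in a black frame 94 mm across and 14 mm thick, at the far end of the arm, 180 mm from the pivot on the side opposite the ring. Origin: the lens's centre, 136 mm above the bench
- bangle: Silver bangle set with pink stones, 67 mm across, standing on a turned wooden block 74 mm across, 33 mm high in all, loose on the bench. Origin: centre of the underside. It stands where the lens will be one hole to one side or the other (180 mm from the pivot, within 8 mm)
- bench_block: Bevelled steel bench block 68 x 60 x 20 mm, loose, one hole to the side away from the bangle. Origin: centre of the underside
- stone_dish: Round steel dish of pink stones, 68 mm across and 16 mm high, loose, under the lens at the start. Origin: centre of the underside
- tweezers: Steel tweezers 150 mm long, 7 mm thick, lying loose on the bench on the robot's side of the stand. Origin: under the middle of their length, which is their x axis
Not all that is in view belongs to the job. Several things look just like the bangle: the one meant starts farthest to the robot's left.

How it is judged:
By the outcome, as a careful person would: the job done as asked, in the order asked, and still so for the second after the job is handed in, with the robot touching nothing.
It also fails if it takes over 48 s, if anything falls off the work surface, if the arm or the gripper's body presses on something with over 40 N, if the wrist force passes 120 N, or if a joint passes its speed limit or range.

ROBOT

A 6-joint arm with a two-finger parallel gripper is mounted at the origin on the work surface. World frame = base frame: x ahead of the robot, y to its left, z up, the work surface at z = 0. Lengths are in m, angles in rad, forces in N, time in s.
With the tool pointing down it reaches from about 0.325 to 0.9 m from the base axis. Payload 6.1 kg.
Tool frame: the origin (TCP) lies midway between the tips of the shut fingers; the grasp point (between the pads) lies 19 mm behind it; z points along the fingers, y is the line along which they close (so a half turn about z gives the same grasp; the last joint's range is limited). The gripper opens to 85 mm and grips with 20 to 120 N. Pads are 22 mm wide; open, the fingers measure 114 mm over their backs; the gripper's body (76 mm by 85 mm) begins 54 mm behind the grasp point. The pads swing forward as they close: fully open they stand 13 mm farther back than shut.
Start: joints at [-0.126, 0.22, 1.526, -0, 1.395, -0.126], TCP at [0.625, -0, 0.231] pointing down, gripper open.
Joint ranges: [-2.98, 2.98], [-0.91, 2.08], [0.09, 2.57], [-1.24, 4.39], [0.2, 2.65], [-2.68, 2.68]. Speed limits (rad/s): [2.57, 2.57, 3.01, 3.14, 3.14, 3.14].

INTERFACE

Orientations are given as [roll, pitch, yaw] about the fixed x, y, z axes, in that order (R = Rz(yaw) Ry(pitch) Rx(roll)).
In Python, from plant import movep, move_l, set_joints, gripper_to, hold, inverse_kinematics, observe, get_image, get_calibration, Unreachable, job_done gives the robot as it stands. Calls block until the motion is done:
- movep(position, orientation): joint-space move of the TCP to a pose.
- move_l(position, feed=0.15, rotation=None, max_force=None): straight line of the TCP; rotation=None keeps the orientation; feed is the mean speed in m/s. With max_force (N) it stops when the force on the tool has changed by that much, and returns True; else False.
- set_joints(angles): joint-space move.
- gripper_to(opening, f_grip=None): finger opening in m; f_grip is the grip in N (None keeps the last); returns when the fingers have stopped.
- hold(seconds).
- inverse_kinematics(position, orientation): joint angles nearest the present ones, or None.
- observe(): the state.
- get_image(name): name is "scene" or "side" or "wrist"; returns (picture, depth): 420x560x3 uint8, red, green, blue; 420x560 float32, m along the optical axis (not along the pixel's ray), 0 where there is no reading.
- get_calibration(name): a dict with "intrinsics" (3x3 intrinsics, pixels), "dist_coeffs" ([k1, k2, p1, p2, k3] as OpenCV has them; the pictures are not rectified), "world_from_camera" (4x4, takes a point from camera to world coordinates). Camera axes: x right, y down, z forward; pixel columns grow to the right and rows downward; lengths in m; the calibration is good to about 2 mm. A picture is of the moment at which its call begins: read the wrist's pose just before it. get_calibration takes no time and is no camera call; for the wrist camera it gives the pose at the moment of the call.
A pose or a line that the arm cannot do raises Unreachable and nothing moves.
- job_done(): hands the job in; it is judged then, once.
The state is a dict: "time_s": time; "q": joint angles; "joint_velocities": joint speeds; "joint_torque": joint torques, N m; "eef_pos": TCP position; "tcp_rot": TCP orientation; "ft_force": force on the tool from outside, world axes, zero at the start; "torque": the same for the moment, N m; "opening": finger opening in m; "grasp_force": force on a finger pad.
Only numpy, scipy, OpenCV 4.12 (cv2) and the standard library are available. Lean on these libraries where they do the work, as an engineer would, in place of code of your own. Each camera call takes 0.05 s, during which the arm holds its last target. There are 200 camera calls.

## Working session

There is one attempt and no reset: what is moved stays moved. The work goes in short steps, each a Python script; the robot and the scene stay as the last script left them, time stands still between calls to the robot, and variables do not carry over. Pictures are saved under pics/ and viewed, at most 10 in all, crops included, and the job is handed in when it is done.

```bash
mkdir -p pics; python3 - <<'E'
from plant import *
import cv2,numpy as np
for n in("scene","side"):
    im,d=get_image(n); np.savez(f"pics/{n}.npz",im=im,d=d,**{k:np.array(v) for k,v in get_calibration(n).items()})
    cv2.imwrite(f"pics/{n}.png",im[:,:,::-1])
    c=get_calibration(n); print(n,np.round(c["world_from_camera"],3).tolist(),np.round(c["intrinsics"],1).tolist(),c["dist_coeffs"])
print(observe())
E
```

```text
scene [[0.376, 0.732, -0.568, 1.259], [0.926, -0.308, 0.216, -0.346], [-0.016, -0.607, -0.794, 1.043], [0.0, 0.0, 0.0, 1.0]] [[495.5, 0.0, 274.8], [0.0, 495.5, 207.7], [0.0, 0.0, 1.0]] [-0.11660349  0.          0.          0.          0.        ]
side [[0.719, -0.448, 0.532, 0.183], [-0.695, -0.481, 0.534, -0.576], [0.016, -0.754, -0.657, 0.701], [0.0, 0.0, 0.0, 1.0]] [[391.4, 0.0, 281.5], [0.0, 391.4, 209.4], [0.0, 0.0, 1.0]] [-0.08783419  0.          0.          0.          0.        ]
{'time_s': 0.1, 'q': array([-1.26074268e-01,  2.21151958e-01,  1.52749646e+00, -1.49119462e-05,
        1.39470902e+00, -1.26118100e-01]), 'joint_velocities': array([-0.0008359 , -0.00186944, -0.00169269, -0.00049299,  0.00131165,
       -0.00019261]), 'joint_torque': array([ 6.93603797e-04, -4.98243856e+01, -3.90546799e+01, -2.32586735e-04,
        5.66593517e-03, -2.12633734e-05]), 'eef_pos': array([6.24452696e-01, 7.66825363e-05, 2.30305861e-01]), 'tcp_rot': array([-3.13984004e+00, -2.07421267e-04,  1.57084260e+00]), 'ft_force': array([-1.09062601,  0.59704053, -0.29643152]), 'torque': array([ 0.02210917,  0.00385798, -0.03007841]), 'grasp_force': 0.0, 'opening': 0.08526609519068}
```

View pics/scene.png

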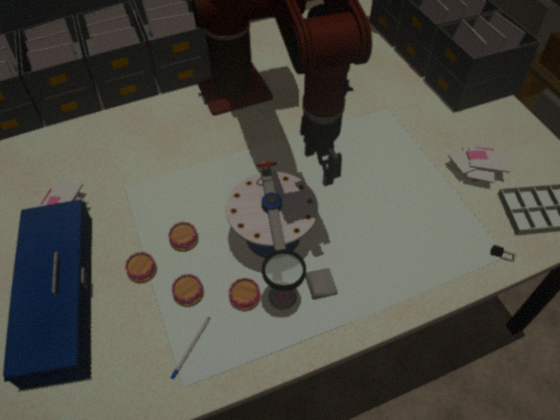

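View pics/side.png

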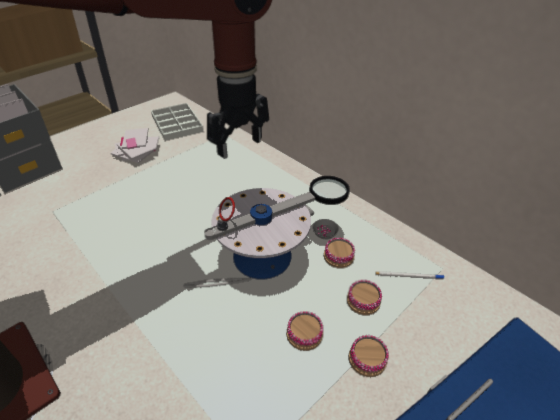

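The scene view looks back at the robot, so image right is the robot's left. The bangle meant is the one at (244,293) in the scene picture and (340,250) in the side picture. The bench block is at (320,283), the lens at (284,270), the ring at (266,166) in scene and (227,208) in side, and the hub at (271,201). The lens therefore has to swing towards -y, and the tail towards +y.

```bash
cat > geo.py <<'E'
import numpy as np,cv2
def cloud(d,K,D,T):
    h,w=d.shape; u,v=np.meshgrid(np.arange(w),np.arange(h))
    n=cv2.undistortPoints(np.stack([u,v],-1).reshape(-1,1,2).astype(float),K,D).reshape(h,w,2)
    P=np.dstack([n*d[...,None],d])@T[:3,:3].T+T[:3,3]
    P[d<=0]=np.nan; return P
def circ(p):
    A=np.c_[2*p,np.ones(len(p))]; s=np.linalg.lstsq(A,(p**2).sum(1),rcond=None)[0]
    return s[:2],np.sqrt(s[2]+s[:2]@s[:2])
def load(n):
    z=np.load(f"pics/{n}.npz"); return z["im"],cloud(z["d"],z["intrinsics"],z["dist_coeffs"],z["world_from_camera"])
E
python3 - <<'E'
from geo import *
boxes={"scene":dict(ring=(255,155,282,182),hub=(255,190,290,215),bangle=(225,275,264,312),lens=(255,245,310,295),plate=(220,165,320,255),block=(303,265,342,300),dish=(268,280,302,315),base=(240,380,300,400)),
"side":dict(ring=(212,190,242,240),hub=(245,200,280,226),bangle=(322,235,358,268),lens=(303,170,354,208),plate=(205,185,320,256),tw=(180,272,255,292))}
for n in boxes:
    im,P=load(n); hsv=cv2.cvtColor(im,cv2.COLOR_RGB2HSV).astype(int)
    for k,(a,b,c,e) in boxes[n].items():
        p=P[b:e,a:c].reshape(-1,3); H=hsv[b:e,a:c].reshape(-1,3); ok=~np.isnan(p[:,0])
        red=((H[:,0]<8)|(H[:,0]>172))&(H[:,1]>130)&(H[:,2]>50); blue=(abs(H[:,0]-112)<12)&(H[:,1]>110)
        z=p[:,2]
        if k=="ring": m=ok&red&(z>.14)
        elif k=="hub": m=ok&blue&(z>.135)
        elif k=="bangle": m=ok&(z>.01)&(z<.06)
        elif k=="lens": m=ok&(H[:,2]<60)&(z>.12)&(z<.16)
        elif k=="plate": m=ok&(z>.118)&(z<.132)
        elif k in("block","dish"): m=ok&(z>.008)&(z<.04)
        elif k=="tw": m=ok&(z>.004)&(z<.03)
        else: continue
        q=p[m]
        if len(q)<5: print(n,k,len(q));continue
        print(n,k,len(q),"mean",q.mean(0).round(4),"min",np.percentile(q,2,0).round(4),"max",np.percentile(q,98,0).round(4),"zmed",np.median(q[:,2]).round(4),end=" ")
        if k in("lens","plate","bangle"):
            h=cv2.convexHull(q[:,:2].astype(np.float32))[:,0].astype(float)
            print("circ",*circ(h), end="")
            print(" mec",cv2.minEnclosingCircle(q[:,:2].astype(np.float32)),end="")
        if k=="ring":
            u,s,vt=np.linalg.svd(q-q.mean(0)); print("normal",vt[2].round(3),s.round(4),end="")
        print()
E
```

```text
scene ring 57 mean [ 0.5193 -0.0847  0.1867] min [ 0.4851 -0.1033  0.1466] max [ 0.5358 -0.07    0.2072] zmed 0.199 normal [ 0.778 -0.176 -0.603] [0.1751 0.0676 0.0135]
scene hub 128 mean [ 0.6028 -0.1043  0.1489] min [ 0.5782 -0.1215  0.144 ] max [ 0.6164 -0.0844  0.1529] zmed 0.1489 
scene bangle 743 mean [ 0.7317 -0.2272  0.0253] min [ 0.6981 -0.2583  0.0107] max [ 0.7631 -0.1963  0.0341] zmed 0.0257 circ [ 0.72980189 -0.22662066] 0.035572886398579 mec ((0.7299565672874451, -0.22677987813949585), 0.036690548062324524)
scene lens 548 mean [ 0.7714 -0.1467  0.1403] min [ 0.7226 -0.189   0.1296] max [ 0.8154 -0.1007  0.1453] zmed 0.1413 circ [ 0.75413401 -0.14830416] 0.0576333315753335 mec ((0.7494980096817017, -0.14887270331382751), 0.06775081157684326)
scene plate 4481 mean [ 0.6004 -0.1047  0.1255] min [ 0.4999 -0.2008  0.1214] max [ 0.6935 -0.0048  0.1292] zmed 0.1255 circ [ 0.59487636 -0.10232187] 0.10913979225520112 mec ((0.6016004085540771, -0.10520898550748825), 0.11805515736341476)
scene block 676 mean [ 0.7715 -0.0507  0.0172] min [ 0.7359 -0.0794  0.009 ] max [ 0.803  -0.0
[... 563 characters left out ...]
1669 -0.21029925] 0.04629375936630184 mec ((0.7326939105987549, -0.20729324221611023), 0.054454509168863297)
side lens 344 mean [ 0.763  -0.1496  0.1425] min [ 0.7232 -0.1891  0.1344] max [ 0.8125 -0.1006  0.1467] zmed 0.1437 circ [ 0.76883452 -0.14358729] 0.04623556189688987 mec ((0.7695173025131226, -0.14436225593090057), 0.04801812767982483)
side plate 4138 mean [ 0.5875 -0.1155  0.1274] min [ 0.4924 -0.2027  0.1237] max [ 0.6872 -0.005   0.1298] zmed 0.1275 circ [ 0.59707044 -0.10116893] 0.11181587986119605 mec ((0.596275806427002, -0.11117858439683914), 0.13464023172855377)
side tw 444 mean [ 0.4716 -0.0887  0.0069] min [ 0.4099 -0.1336  0.004 ] max [ 0.5379 -0.0275  0.0141] zmed 0.0065
```

```bash
python3 - <<'E'
import cv2,numpy as np
a=cv2.imread("pics/scene.png")[145:315,210:350]; b=cv2.imread("pics/side.png")[170:300,175:360]
a=cv2.resize(a,(480,583),interpolation=cv2.INTER_CUBIC)[:400]; b=cv2.resize(b,None,fx=1.7,fy=1.7,interpolation=cv2.INTER_CUBIC)
o=np.zeros((400,800,3),np.uint8);o[:,:480]=a;o[:b.shape[0],480:480+b.shape[1]]=b[:,:320]
cv2.imwrite("pics/crop.png",cv2.convertScaleAbs(o,alpha=1.4))
E
```

```text
(no output)
```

View pics/crop.png

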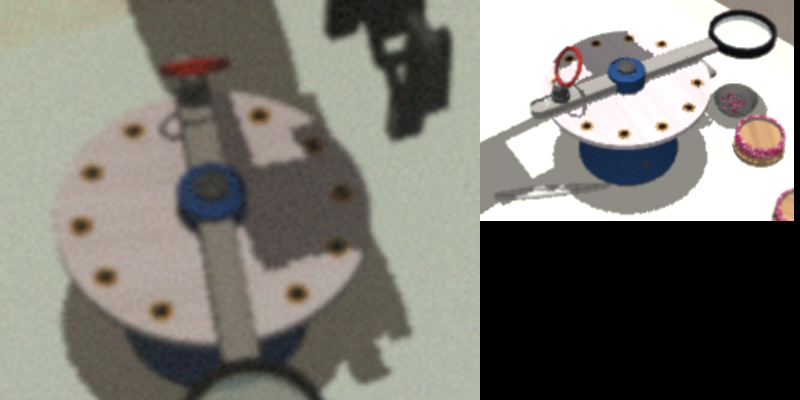

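The two views agree. The pivot is about (0.596,-0.103), the arm's heading about -0.237 rad, and the ring's centre (0.520,-0.085,0.187) with its normal 35° below level. The bangle's direction from the pivot is -0.745 rad, which is one hole clockwise. Next I check reach for the slanted finger, shut the gripper and measure the fingertips.

```bash
cat >> geo.py <<'E'
from scipy.spatial.transform import Rotation as Rn
PIV=np.array([.596,-.103]); PHI=-.237
def pose(s, pitch, fwd=0., up=0., lat=0., yawoff=0., vert=False, rz=.187, rr=.077):
    """finger-tip pose relative to the ring centre at swing s; fwd along tool axis; lat = along +swing-left"""
    a=PHI+s; c=np.array([*(PIV-rr*np.array([np.cos(a),np.sin(a)])),rz])
    y=a+yawoff; z=np.array([np.cos(y)*np.cos(pitch),np.sin(y)*np.cos(pitch),-np.sin(pitch)])
    h=np.array([-np.sin(y),np.cos(y),0]); x=np.cross(h,z)
    R=np.c_[x,h,z] if vert is False else np.c_[-h,x,z]
    p=c+fwd*z+[0,0,up]+lat*np.array([-np.sin(a),np.cos(a),0])
    return p,R
def rpy(R): return Rn.from_matrix(R).as_euler("xyz")
E
python3 - <<'E'
from geo import *; from plant import *
for flip in(0,1):
 for vert in(False,True):
  for deg in(35,42,50,58):
   o=[]
   for s,f,u in((0,-.07,0),(0,.02,0),(0,.02,.012),(-.26,.02,.012),(-.524,.02,.012),(-.524,-.07,0)):
    p,R=pose(s,np.radians(deg),f,u,vert=vert)
    if flip:R=R@np.diag([-1,-1,1])
    q=inverse_kinematics(list(p),list(rpy(R))); o.append(None if q is None else np.round(q,2).tolist())
   print(flip,vert,deg,sum(x is None for x in o),o[1],o[4])
gripper_to(0.0,20)
o=observe();print(o["time_s"],o["eef_pos"],o["tcp_rot"],o["opening"])
for n in("scene","side"):
    im,d=get_image(n);c=get_calibration(n)
    P=cloud(d,np.array(c["intrinsics"]),np.array(c["dist_coeffs"]),np.array(c["world_from_camera"])).reshape(-1,3)
    L=(P-o["eef_pos"])@Rn.from_euler("xyz",o["tcp_rot"]).as_matrix()
    for a in np.arange(-.1,.01,.008):
        m=(L[:,2]>a)&(L[:,2]<a+.008)&(np.hypot(L[:,0],L[:,1])<.08); q=L[m]
        if len(q)>4: print(n,round(a,3),len(q),q[:,:2].min(0).round(4),q[:,:2].max(0).round(4))
    if n=="side": cv2.imwrite("pics/side2.png",cv2.resize(im[60:260,150:400,::-1],None,fx=3,fy=3))
E
```

```text
0 False 35 4 None None
0 False 42 1 [-0.37, -0.48, 2.48, 0.33, 0.31, -1.97] [0.09, -0.19, 2.26, -1.0, 0.72, -0.06]
0 False 50 0 [-0.36, -0.42, 2.39, 0.17, 0.49, -1.81] [0.03, -0.2, 2.2, -0.73, 0.75, -0.33]
0 False 58 0 [-0.35, -0.34, 2.28, 0.09, 0.65, -1.74] [-0.03, -0.18, 2.13, -0.5, 0.82, -0.57]
0 True 35 4 None None
0 True 42 3 None [0.09, -0.19, 2.26, -1.0, 0.72, -1.63]
0 True 50 3 None [0.03, -0.2, 2.2, -0.73, 0.75, -1.91]
0 True 58 3 None [-0.03, -0.18, 2.13, -0.5, 0.82, -2.14]
1 False 35 6 None None
1 False 42 3 [-0.37, -0.48, 2.48, 0.33, 0.31, 1.17] None
1 False 50 2 [-0.36, -0.42, 2.39, 0.17, 0.49, 1.33] None
1 False 58 0 [-0.35, -0.34, 2.28, 0.09, 0.65, 1.4] [-0.03, -0.18, 2.13, -0.5, 0.82, 2.58]
1 True 35 4 None None
1 True 42 1 [-0.37, -0.48, 2.48, 0.33, 0.31, -0.4] [0.09, -0.19, 2.26, -1.0, 0.72, 1.52]
1 True 50 0 [-0.36, -0.42, 2.39, 0.17, 0.49, -0.24] [0.03, -0.2, 2.2, -0.73, 0.75, 1.24]
1 True 58 0 [-0.35, -0.34, 2.28, 0.09, 0.65, -0.17] [-0.03, -0.18, 2.13, -0.5, 0.82, 1.01]
0.8667 [ 6.25007798e-01 -6.43612438e-06  2.31323205e-01] [3.14155681e+00 3.66681608e-05 1.570
[... 572 characters left out ...]
0042 0.0147]
scene -0.012 22 [-0.0146 -0.0071] [0.0038 0.0126]
side -0.1 180 [-0.0214 -0.0623] [0.01  0.059]
side -0.092 174 [-0.0188 -0.0631] [0.0102 0.0616]
side -0.084 136 [-0.0186 -0.057 ] [0.0126 0.0584]
side -0.076 139 [-0.0191 -0.0496] [0.0149 0.0524]
side -0.068 102 [-0.0171 -0.0441] [0.0181 0.0474]
side -0.06 117 [-0.0152 -0.0373] [0.0109 0.0379]
side -0.052 67 [-0.0159 -0.0308] [0.0114 0.0322]
side -0.044 34 [-0.0128 -0.0137] [-0.0004  0.0121]
side -0.036 43 [-0.0134 -0.014 ] [0.0052 0.0135]
side -0.028 46 [-0.0138 -0.0137] [0.0068 0.0129]
side -0.02 41 [-0.0125 -0.0137] [0.0083 0.0125]
side -0.012 27 [-0.0125 -0.0116] [0.0064 0.0123]
side -0.004 6 [-0.0101 -0.0057] [0.0071 0.0042]
```

View pics/side2.png

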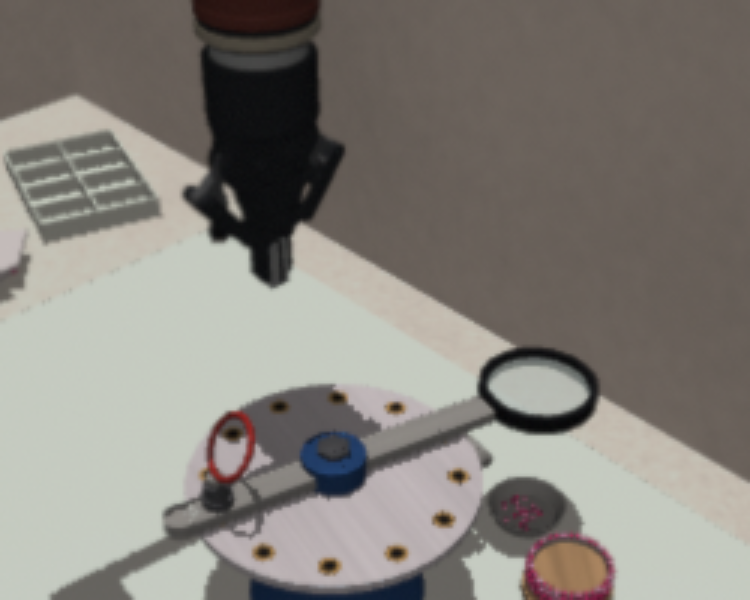

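Shut, the fingertips are about 22×25 mm, which is tight in a 40 mm ring. So I'll open to 50 mm and use only the lower finger as a hook, tool slanted 45°. I'll move to the pre-insertion pose and measure the fingertip against the ring.

```bash
cat >> geo.py <<'E'
PIT=np.radians(45); OFF=.050/2+.00625
def tp(s,fwd,up=0,lat=0,yo=0.):
    p,R=pose(s,PIT,fwd,up,lat,yo,vert=True)
    p=p-OFF*R[:,1]          # lower finger's centre line on the ring centre (R[:,1] points down/back)
    R=R@np.diag([-1,-1,1]); return list(p),list(rpy(R))
E
python3 - <<'E'
from geo import *; from plant import *
for s,f,u in((0,-.09,.05),(0,-.05,0),(0,.025,0),(0,.025,.014),(-.26,.025,.014),(-.524,.025,.014),(-.524,-.07,0)):
    q=inverse_kinematics(*tp(s,f,u)); print(None if q is None else np.round(q,2))
gripper_to(.05,60)
movep([.45,-.08,.36],[3.14159,0,1.5708])
movep(*tp(0,-.09,.05)); movep(*tp(0,-.035))
o=observe();print(o["time_s"],o["eef_pos"],tp(0,-.035),o["opening"],o["ft_force"])
Rm=Rn.from_euler("xyz",o["tcp_rot"]).as_matrix()
rc,_=pose(0,PIT)
for n in("scene","side"):
    im,d=get_image(n);c=get_calibration(n)
    K,D,T=[np.array(c[k]) for k in("intrinsics","dist_coeffs","world_from_camera")]
    G=cloud(d,K,D,T); P=G.reshape(-1,3); hsv=cv2.cvtColor(im,cv2.COLOR_RGB2HSV).reshape(-1,3)
    L=(P-o["eef_pos"])@Rm
    for a in np.arange(-.06,.01,.006):
        m=(L[:,2]>a)&(L[:,2]<a+.006)&(abs(L[:,0])<.03)&(abs(L[:,1])<.06)&(hsv[:,2]<70); q=L[m]
        q=q[q[:,1]<0]
        if len(q)>4: print(n,round(a,3),len(q),q[:,:2].min(0).round(4),q[:,:2].max(0).round(4))
    Tc=np.linalg.inv(T); uv=cv2.projectPoints(rc.reshape(1,3),cv2.Rodrigues(Tc[:3,:3])[0],Tc[:3,3],K,D)[0].ravel()
    print(n,"ring centre px",uv)
    u,v=uv.astype(int); cr=im[max(v-65,0):v+65,u-65:u+65,::-1]; cv2.imwrite(f"pics/pre_{n}.png",cv2.convertScaleAbs(cv2.resize(cr,(400,400),interpolation=cv2.INTER_CUBIC),alpha=1.8))
cv2.imwrite("pics/pre.png",np.hstack([cv2.imread("pics/pre_scene.png"),cv2.imread("pics/pre_side.png")]))
E
```

```text
[-0.4  -0.85  2.37  0.15  0.85 -0.21]
[-0.38 -0.69  2.44  0.17  0.62 -0.24]
[-0.36 -0.4   2.37  0.22  0.4  -0.29]
[-0.36 -0.42  2.36  0.2   0.43 -0.27]
[-0.15 -0.34  2.3  -0.55  0.49  0.75]
[ 0.02 -0.19  2.19 -0.85  0.72  1.32]
[ 0.15 -0.37  2.21 -0.78  0.91  1.28]
3.675 [ 0.51913837 -0.08431355  0.23390731] ([np.float64(0.5185748752026845), np.float64(-0.08429878436423564), np.float64(0.23384582425360878)], [np.float64(2.356194490192345), np.float64(0.0), np.float64(1.333796326794897)]) 0.049827724545175 [0.3487931  0.28650759 0.56480527]
scene -0.06 5 [-0.0145 -0.0293] [-0.0121 -0.0211]
scene -0.048 5 [-0.0154 -0.0337] [-0.009  -0.0244]
scene ring centre px [265.6860048  164.51489437]
side -0.06 59 [-0.0149 -0.0525] [ 0.0049 -0.0206]
side -0.054 40 [-0.0143 -0.0501] [ 0.0064 -0.0218]
side -0.048 22 [-0.0133 -0.0394] [ 0.0072 -0.0212]
side -0.042 21 [-0.0118 -0.033 ] [ 0.0085 -0.0213]
side -0.036 20 [-0.013  -0.0327] [ 0.0065 -0.021 ]
side -0.03 20 [-0.012  -0.0329] [ 0.0063 -0.0208]
side -0.024 21 [-0.0116 -0.0335] [ 0.0073 -0.0211]
side -0.018 14 [-0.0109 -0.0329] [ 0.0074 -0.0211]
side -0.012 10 [-0.0105 -0.0236] [ 0.0082 -0.021 ]
side ring centre px [227.96001717 209.46380073]
```

View pics/pre.png

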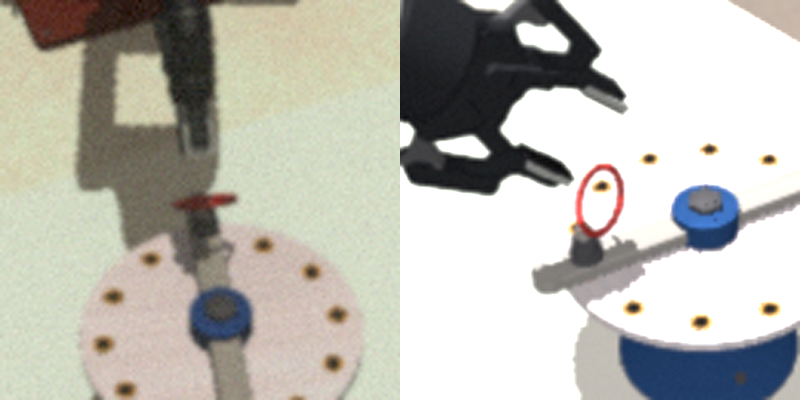

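Scene half: finger above the ring, seen at about (197,150) with the ring at (207,202). Side half: the lower fingertip at (570,180) is just behind the ring at (600,200). The lower finger's centre line is really 27.5 mm off the tool axis and its tip 10 mm behind the TCP, so I correct for that and insert under a force guard.

```bash
sed -i 's/OFF=.*$/OFF=.0275/' geo.py; cat >> geo.py <<'E'
def shot(name,n2=("scene","side"),s=0,r=50):
    from plant import get_image,get_calibration
    rc,_=pose(s,PIT); out=[]
    for n in n2:
        im,d=get_image(n);c=get_calibration(n)
        K,D,T=[np.array(c[k]) for k in("intrinsics","dist_coeffs","world_from_camera")]
        G=cloud(d,K,D,T); Tc=np.linalg.inv(T)
        u,v=cv2.projectPoints(rc.reshape(1,3),cv2.Rodrigues(Tc[:3,:3])[0],Tc[:3,3],K,D)[0].ravel().astype(int)
        hsv=cv2.cvtColor(im,cv2.COLOR_RGB2HSV).astype(int)
        m=((hsv[...,0]<8)|(hsv[...,0]>172))&(hsv[...,1]>130)&(hsv[...,2]>50)&(G[...,2]>.14)&(np.linalg.norm(G[...,:2]-rc[:2],axis=2)<.06)
        if m.sum()>4:
            q=G[m]; print(n,"ring",m.sum(),q.mean(0).round(4),np.percentile(q,3,0).round(4),np.percentile(q,97,0).round(4))
        cr=im[max(v-r,0):v+r,max(u-r,0):u+r,::-1]
        out.append(cv2.convertScaleAbs(cv2.resize(cr,(400,400),interpolation=cv2.INTER_CUBIC),alpha=1.6))
    cv2.imwrite(f"pics/{name}.png",np.hstack(out))
E
python3 - <<'E'
from geo import *; from plant import *
print(move_l(tp(0,-.02)[0],feed=.05))
p=tp(0,.028); print(move_l(p[0],feed=.03,max_force=4))
o=observe();print(o["time_s"],o["eef_pos"],p[0],o["ft_force"])
shot("ins")
E
```

```text
False
False
5.9833 [ 0.5593289  -0.094144    0.18685936] [np.float64(0.5592998188307284), np.float64(-0.09413546147048685), np.float64(0.18664644660940674)] [0.58789796 0.83028796 0.85412348]
side ring 60 [ 0.5174 -0.0896  0.19  ] [ 0.5044 -0.1047  0.1708] [ 0.5313 -0.061   0.2074]
```

View pics/ins.png

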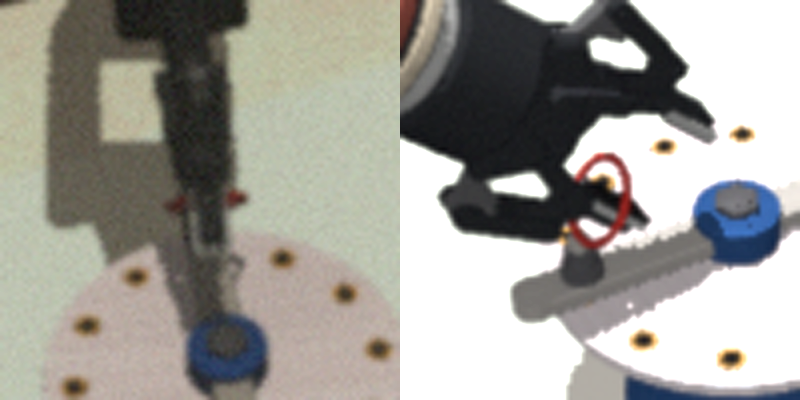

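The finger is through the ring in both views, with its tip at about (645,222) in the side half and the ring at (602,200). Next I lift to contact, then about 11 mm more.

```bash
python3 - <<'E'
from geo import *; from plant import *
p0=observe()["eef_pos"]; f0=observe()["ft_force"]
print(move_l(list(p0+[0,0,.028]),feed=.02,max_force=2.5))
p1=observe()["eef_pos"]; print(p1-p0,observe()["ft_force"]-f0)
if p1[2]-p0[2]<.024:
    for k in range(3):
        r=move_l(list(p1+[0,0,.0037*(k+1)]),feed=.015,max_force=12)
        hold(.1); o=observe(); print(r,o["eef_pos"]-p0,o["ft_force"]-f0,o["torque"])
np.save("p1.npy",np.array([p0,p1,f0])); print(observe()["time_s"]); shot("lift",r=60)
E
```

```text
True
[-0.00059261  0.00040975  0.01219913] [-0.02546149 -0.23862008 -0.25823994]
False [-0.00110494  0.00072406  0.01496971] [-0.52127113  1.68793386 -3.16118009] [0.4060073  0.77456989 0.06079211]
False [-0.00109873  0.00068995  0.01875925] [-2.37641701  2.74752933 -5.82565571] [0.6708398  1.25652823 0.09590107]
False [-0.0007985   0.00036978  0.02304035] [-5.8815882   1.11199995 -5.21140397] [ 0.44343123  1.45260895 -0.11806186]
8.4167
side ring 63 [ 0.5185 -0.089   0.199 ] [ 0.5044 -0.1056  0.1784] [ 0.5311 -0.0637  0.2152]
```

View pics/lift.png

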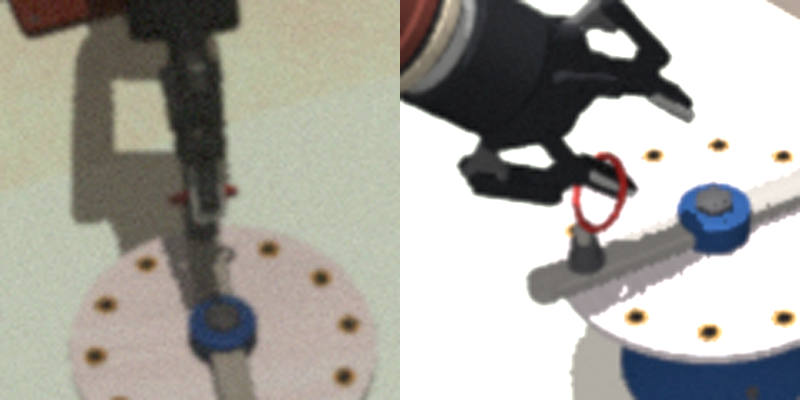

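The ring is hooked and lifted about 8 mm: its top went from 0.2074 to 0.2152, and the finger shows under the rim at (610,180). I'll raise it another 3 mm and swing in short arcs to just short of the hole.

```bash
python3 - <<'E'
from geo import *; from plant import *
p0,p1,f0=np.load("p1.npy")
U=.0265
print(move_l(tp(0,.028,U)[0],feed=.015,max_force=12)); hold(.1); o=observe(); print(o["eef_pos"]-p0,o["ft_force"]-f0)
for s in(-.04,-.10,-.18,-.26,-.34,-.42):
    p,r=tp(s,.028,U); st=move_l(p,feed=.04,rotation=r,max_force=7); o=observe()
    print(s,st,(o["ft_force"]-f0).round(2),(o["eef_pos"]-p).round(4),round(o["time_s"],2))
    if st: break
shot("sw",s=-.42,r=60)
E
```

```text
False
[-0.000566    0.0001345   0.02552336] [-6.44975075  0.92376213 -7.10720592]
-0.04 False [-5.28 -0.89 -7.85] [-0.0001  0.0004 -0.0002] 9.25
-0.1 False [-5.67  0.68 -7.44] [-0.0002  0.0004 -0.0005] 9.59
-0.18 False [-6.35  1.57 -6.63] [-0.0004  0.0005 -0.0008] 10.0
-0.26 False [-6.26  1.96 -5.87] [-0.0005  0.0007 -0.0011] 10.38
-0.34 False [-7.35  2.64 -6.85] [-0.0004  0.001  -0.0013] 10.71
-0.42 False [-6.15  4.1  -6.69] [-0.0002  0.0013 -0.0013] 11.01
scene ring 12 [ 0.548  -0.0455  0.2027] [ 0.5372 -0.0517  0.1859] [ 0.5513 -0.0389  0.2097]
side ring 50 [ 0.5291 -0.0636  0.2017] [ 0.5149 -0.0744  0.1805] [ 0.544  -0.0363  0.2162]
```

View pics/sw.png

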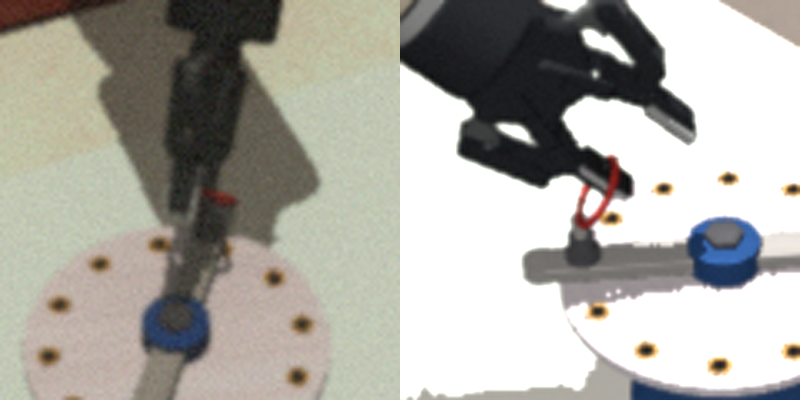

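The tail has swung with the finger still in the ring, and the pin is up. Now I measure the actual arm angle from the clouds.

```bash
cat >> geo.py <<'E'
def armang(G,guess):
    p=G.reshape(-1,3); p=p[(p[:,2]>.136)&(p[:,2]<.148)]; d=p[:,:2]-PIV; r=np.hypot(*d.T); a=np.arctan2(d[:,1],d[:,0])
    d=d[(r>.035)&(r<.125)&(abs(a-guess)<.35)]; n0=len(d)
    if n0<20: return None
    c=d.mean(0); v=np.linalg.svd(d-c)[2][0]; return n0,round(np.arctan2(c[1],c[0]),4),round(np.arctan(v[1]/v[0]),4)
def lensang(im,G,guess):
    g=im.max(2); d=G[...,:2]-PIV; r=np.hypot(d[...,0],d[...,1]); a=np.arctan2(d[...,1],d[...,0])
    m=(g<60)&(G[...,2]>.12)&(G[...,2]<.155)&(r>.13)&(r<.235)&(abs(a-guess)<.6)
    h=G[m][:,:2].astype(np.float32); c=cv2.minEnclosingCircle(h); e=np.array(c[0])-PIV; return round(float(np.arctan2(e[1],e[0])),4),round(c[1],4)
def live(n):
    from plant import get_image,get_calibration
    im,d=get_image(n);c=get_calibration(n); return im,cloud(d,*[np.array(c[k]) for k in("intrinsics","dist_coeffs","world_from_camera")])
def angs(guess):
    for n in("scene","side"):
        im,G=live(n); print(n,armang(G,guess),lensang(im,G,guess))
E
python3 - <<'E'
from geo import *
for n in("scene","side"):
    im,G=load(n); print("start",n,armang(G,PHI),lensang(im,G,PHI))
angs(PHI-.42)
E
```

```text
start scene (362, np.float64(-0.2321), np.float64(-0.2331)) (-0.2377, 0.0481)
start side (352, np.float64(-0.2418), np.float64(-0.2373)) (-0.234, 0.048)
scene (364, np.float64(-0.6402), np.float64(-0.6461)) (-0.6348, 0.0487)
side (394, np.float64(-0.664), np.float64(-0.6413)) (-0.6465, 0.047)
```

The arm is at about -0.41 rad, so roughly 0.11 is left to the hole. I'll swing to about -0.46, lower so the pin rides on the plate with the finger slack, and then push sideways gently until it drops and locks.

```bash
python3 - <<'E'
from geo import *; from plant import *
p0,p1,f0=np.load("p1.npy")
p,r=tp(-.46,.028,.0265); print(move_l(p,feed=.03,rotation=r,max_force=7))
p,r=tp(-.46,.028,.008); print(move_l(p,feed=.02,max_force=14)); hold(.2)
o=observe(); print((o["ft_force"]-f0).round(2),(o["eef_pos"]-p).round(4),o["time_s"])
angs(PHI-.46); shot("low",s=-.46)
E
```

```text
False
False
[ 0.44 -0.2   1.18] [0.     0.     0.0001] 12.7333
scene (368, np.float64(-0.6797), np.float64(-0.6845)) (-0.6864, 0.0489)
side (401, np.float64(-0.7077), np.float64(-0.6855)) (-0.6841, 0.0471)
scene ring 8 [ 0.552  -0.045   0.2049] [ 0.549  -0.0489  0.2021] [ 0.5537 -0.0402  0.2088]
side ring 50 [ 0.5286 -0.0638  0.2004] [ 0.5151 -0.0718  0.1793] [ 0.5491 -0.0371  0.2142]
```

The arm is at about -0.452 and the pin is riding on the plate (ring top 0.214). Now the gentle push.

```bash
python3 - <<'E'
from geo import *; from plant import *
p0,p1,f0=np.load("p1.npy")
for s in np.arange(-.48,-.70,-.02):
    p,r=tp(s,.028,.008); st=move_l(p,feed=.012,rotation=r,max_force=5); o=observe(); f=o["ft_force"]-f0
    a=PHI+s; t=f@np.array([-np.sin(a),np.cos(a),0]); print(round(s,2),st,f.round(2),"tang",round(t,2),round(o["time_s"],2))
    if st or abs(t)>4.5: break
angs(PHI-.5); shot("push",s=-.524)
E
```

```text
-0.48 False [-0.26 -0.56 -0.86] tang -0.6 13.18
-0.5 False [ 0.05 -1.13 -0.41] tang -0.8 13.43
-0.52 False [ 0.41 -1.09  1.18] tang -0.5 13.68
-0.54 False [ 0.68  0.73 -0.01] tang 0.99 13.93
-0.56 False [ 0.38  0.37 -0.9 ] tang 0.53 14.18
-0.58 False [-2.   -1.91  0.76] tang -2.76 14.43
-0.6 False [0.46 0.3  0.23] tang 0.54 14.68
-0.62 False [-0.78 -1.37  0.59] tang -1.48 14.93
-0.64 False [-5.31 -2.11  1.98] tang -5.43 15.18
scene (366, np.float64(-0.7683), np.float64(-0.7744)) (-0.7834, 0.049)
side (407, np.float64(-0.7947), np.float64(-0.7815)) (-0.7732, 0.0476)
side ring 52 [ 0.5343 -0.0578  0.1954] [ 0.5192 -0.066   0.1704] [ 0.5513 -0.0371  0.2078]
```

View pics/push.png

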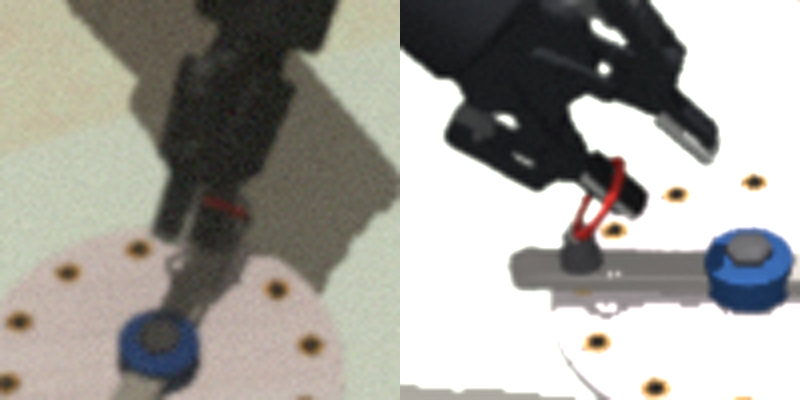

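The pin dropped: ring top is back at 0.2078, the arm is at about -0.53, and it now resists at 5 N. I back the finger to the ring's centre, withdraw along its axis and check.

```bash
python3 - <<'E'
from geo import *; from plant import *
p0,p1,f0=np.load("p1.npy")
for f,u,fd in((.028,.003,.02),(-.05,.003,.05),(-.11,.03,.15)):
    p,r=tp(-.53,f,u); st=move_l(p,feed=fd,rotation=r,max_force=8 if f>-.06 else None); o=observe(); print(st,(o["ft_force"]-f0).round(2),(o["eef_pos"]-p).round(4),o["time_s"])
    if st: break
hold(.3); angs(PHI-.524); shot("end",s=-.524,r=100)
E
```

```text
False [-0.78 -0.74 -0.19] [ 0.0004 -0.0001  0.0006] 15.8583
False [-0.68 -0.21  0.12] [-0.0001 -0.0001 -0.0003] 17.5667
False [ 0.32 -0.28  0.14] [-0.0002 -0.     -0.0008] 18.2583
scene (372, np.float64(-0.7653), np.float64(-0.7717)) (-0.7707, 0.0487)
side (410, np.float64(-0.7929), np.float64(-0.7795)) (-0.774, 0.0474)
scene ring 36 [ 0.5453 -0.0475  0.1914] [ 0.5247 -0.0637  0.1656] [ 0.5593 -0.0355  0.2066]
side ring 49 [ 0.5361 -0.0502  0.1899] [ 0.5193 -0.066   0.1712] [ 0.5538 -0.0283  0.2079]
```

View pics/end.png

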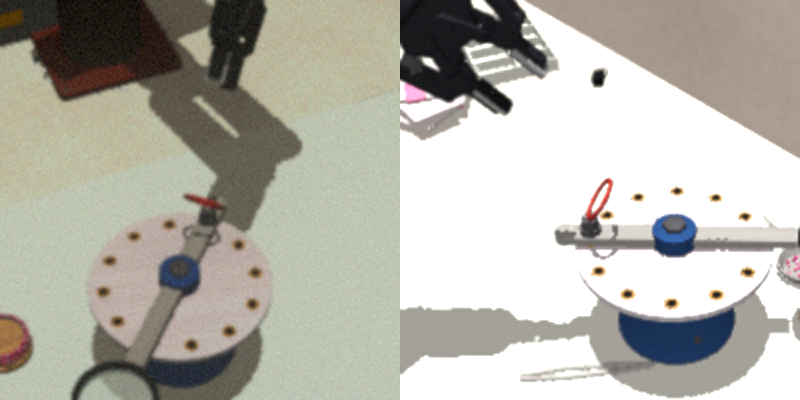

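The ring is back at its start height (0.171 to 0.208), the arm sits one hole round, and the robot is clear. I'm handing in.

```bash
python3 -c "
from plant import *
print(job_done())"
```

```text
the job is handed in; nothing more can be done
None
```

The magnifier has swung one hole clockwise, bringing the lens over the bangle meant, with the pin fully home in that hole and the robot clear; I handed it in at about 19 s on the robot's clock and saw no verdict.

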